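# Run the sprung test slide under its contact spring

### The job

In the test jig, press the orange slide down hard on its ribbed thumb pad and, keeping it pressed, push it forward under the blue bridge and the copper leaf spring until its nose is fully home against the end stop; then take the hand away. Use the fingertips only: do not lift the slide out or tip it up, do not touch the leaf spring, and leave the insulators and the fuse cap standing where they are.

Things in the scene. Friction and masses are not known exactly. Their poses are not given: they have to be found in the camera images.
- jig: Fixed test jig: aluminium base 80 x 301 x 8 mm, roughly across the bench. Origin on the bench top (z = 0) on its centre line; the slide travels along the jig's own +y, x is across, z up. Base from y = -103 to +198 mm. Steel side rails: inner faces 63 mm apart, tops 31 mm above the bench. Rear lip at y = -101 to -97 mm, top 28 mm.
- bridge (a point): Middle of the front lower edge of the jig's blue bridge (jig y = 105 mm, 32 mm above the bench). The bridge spans the channel, 16 mm deep along y, its top 46 mm above the bench. The unpressed slide's nose stands 6 mm too high and butts against it; with the bed pressed down more than 6 mm (better 8 to 11) the nose passes below.
- stop (a point): Middle of the face of the blue end stop (jig y = 180 mm, 25 mm above the bench; the stop's top is at 42 mm). The slide is home when its nose end touches this face; let go there, it springs up against the underside of the bridge and stays in.
- bed (a joint): White sprung floor of the jig, under the whole slide: 0 = up (top 24 mm above the bench), 0.011 = fully down (13 mm), metres. Springs push it up with 7.5 N at 0, 16 N at 0.011; the slide's and bed's weight (about 3.2 N) helps the finger, which needs about 4 N to start and 13 N to bottom it. It stays level wherever the slide is pressed and rises again when let go.
- leaf: Copper leaf spring (drag spring), 36 mm wide, 32 mm long, hinged under the bridge (origin on the hinge line, jig y = 119 mm), sloping down away from the incoming slide to a free edge at jig y = 150 mm, about 25 mm above the bench when free. The nose lifts it from below; it then bears on the nose with 2 to 5 N. Not to be touched by hand.
- carrier: Loose orange slide, 60 mm wide, 0.2 to 0.3 kg, lying flat between the rails on the bed, 1.5 mm play each side. Origin on its underside below the middle part of the thumb pad; axes as the jig's, +y = travel. It reaches from y = -26 to +133 mm. It starts with the origin at jig y = -68 to -40 mm, nose in front of the bridge; home is jig y = +47 mm. Sliding drag while pressed 6 to 12 N.
- pad (a point): Point on the top of the slide's black ribbed thumb pad, straight above the slide's origin, 20 mm above its underside (44 mm above the bench unpressed). The flat pad reaches 26 mm behind it and 16 mm ahead and is 60 mm wide; ahead stands a black push ridge, 8 mm thick, 10 mm higher than the pad, then a brown terminal strip (y = 25 to 47 mm, 16 mm above the pad).
- nose (a point): Middle of the blunt front end of the slide's low nose (slide y = 133 mm, 5.5 mm above its underside). The nose is 78 mm long, 14 mm high, 60 mm wide, with a brass plate on top.
- insulator_a: White porcelain bobbin insulator, 42 mm across, 46 mm high, standing on the bench close to one end of the jig; origin at its foot. Leave it.
- insulator_b: Smaller white porcelain bobbin insulator, 34 mm across, 38 mm high, standing on the bench close to one end of the jig; origin at its foot. Leave it.
- fuse_cap_1: White porcelain screw cap, 40 mm across, 30 mm high, standing on the bench close to one end of the jig; origin at its foot. Leave it.

How it is judged:
By the outcome, as a careful person would: the job done as asked, in the order asked, and still so for the second after the job is handed in, with the robot touching nothing.
It also fails if it takes over 32 s, if anything falls off the work surface, if the arm or the gripper's body presses on something with over 40 N, if the wrist force passes 120 N, or if a joint passes its speed limit or range.

### The arm

A 6-joint arm with a two-finger parallel gripper is mounted at the origin on the work surface; the furniture and walls round the work are solid. World frame = base frame: x ahead of the robot, y to its left, z up, the work surface at z = 0. Lengths are in m, angles in rad, forces in N, time in s.
With the tool pointing down it reaches from about 0.25 to 0.775 m from the base axis. Payload 8.9 kg.
Tool frame: the origin (TCP) lies midway between the tips of the shut fingers; the grasp point (between the pads) lies 19 mm behind it; z points along the fingers, y is the line along which they close (so a half turn about z gives the same grasp; the last joint's range is limited). The gripper opens to 85 mm and grips with 20 to 120 N. Pads are 22 mm wide; open, the fingers measure 114 mm over their backs; the gripper's body (76 mm by 85 mm) begins 54 mm behind the grasp point. The pads swing forward as they close: fully open they stand 13 mm farther back than shut.
Start: joints at [1.097, 0.291, -0.153, 1.127, 0, 1.431], TCP at [0.172, 0.496, 0.193] pointing down, gripper open.
Joint ranges: [-2.52, 2.52], [-0.91, 1.74], [-1.3, 1.37], [-1.96, 2.02], [-1.52, 1.47], [-3.14, 3.14]. Speed limits (rad/s): [2.22, 2.22, 2.79, 3.14, 3.14, 3.14].

### API

Orientations are given as a unit quaternion [x, y, z, w].
In Python, from cell import bot, optics gives the robot as it stands.
- The arm moves only by the tool carry_out, never from a script. Its arguments are lists of equal length, an entry for each row: "slide": the shift along the tool's x, y, z in cm, a list of three; "twist": the turn about the tool's z in degrees. In form: {"slide": [[x, y, z], ...], "twist": [twist, ...]}. A call has 1 to 10 rows; each row shifts and turns the commanded pose from where the row before left it, along the tool's axes as they then stand; what a row does not reach is not made up. A row lasts 1/8 s, in which the tool goes at most 62.5 mm and 10.7 degrees, less where a joint would pass 70% of its speed; a pose out of reach is approached as far as the arm can. A call with a gripper value outside its range is refused whole. "grip" is the opening, from -1 (shut) to 1 (fully open), set as the call begins (left out, the last holds). The fingers move at their own pace and stop on an object; "force" is the grip in N (left out, the last holds). Time passes only in rows, so rows that do not move let the fingers close. It gives the time, the measured TCP pose, the force, the opening and the grip force at its end, in the units of the state.
- bot.read_state(): the state, without advancing time (a new reading comes with each control period).
- optics.grab_frame(name): name is "side" or "top"; returns a dict with "pixels" (384x512x3 uint8, blue, green, red), "camera_matrix" (3x3 intrinsics, pixels), "R" (3x3) and "t" (3): a world point X has camera coordinates R X + t. Camera axes: x right, y down, z forward; pixel columns grow to the right and rows downward; lengths in m; the calibration is good to about 2 mm. A picture is of the moment at which its call begins. There is no depth.
- bot.sign_off(): hands the job in; it is judged then, once.
The state is a dict: "t": time; "joints": joint angles; "qd": joint speeds; "tau": joint torques, N m; "tool_pos": TCP position; "tcp_rot": TCP orientation; "contact_force": force on the tool from outside, world axes, zero at the start; "ft_torque": the same for the moment, N m; "grip_width": opening from 0.0 (shut) to 1.0 (fully open); "grasp_force": force on a finger pad.
Only numpy, scipy, OpenCV 4.12 (cv2) and the standard library are available. Lean on these libraries where they do the work, as an engineer would, in place of code of your own. Each camera call takes 0.05 s, during which the arm holds its last target. There are 200 camera calls.

## Working session

There is one attempt and no reset: what is moved stays moved. The work goes in short steps, Python scripts to look and compute and a tool call to move; the robot and the scene stay as the last step left them, time stands still between calls to the robot, and variables do not carry over. Pictures are saved under pics/ and viewed, at most 10 in all, crops included, and the job is handed in when it is done.

Besides the shell and the picture viewer there is one more tool, called after "Emit:" by a JSON object that holds its "op" and its "data", one argument or row to a line. carry_out: Moves the arm, as the interface text tells. Its arguments: {"type":"object","properties":{"slide":{"type":"array"},"twist":{"type":"array"},"grip":{"type":"number"},"force":{"type":"number"}},"required":["slide","twist"]}

```bash
mkdir -p pics; ls; python3 - <<'E'
from cell import bot, optics
import cv2
s=bot.read_state()
print({k:s[k] for k in('t','tool_pos','tcp_rot','contact_force','grip_width')})
for n in('top','side'):
    f=optics.grab_frame(n); cv2.imwrite(f'pics/{n}0.png',f['pixels']); print(n,f['camera_matrix'],f['R'],f['t'])
E
```

```text
pics
{'t': 0.0, 'tool_pos': array([0.17228662, 0.49540204, 0.19252753]), 'tcp_rot': array([ 1.66628384e-01,  9.86019544e-01, -6.34356408e-04, -1.94247864e-04]), 'contact_force': array([ 0.51118325, -0.11808279, -0.15620522]), 'grip_width': 1.0002346967397042}
top [[485.81474678   0.         260.53646785]
 [  0.         485.81474678 194.94738148]
 [  0.           0.           1.        ]] [[-0.00728203 -0.9999686   0.00312531]
 [-0.98853061  0.0067272  -0.1508707 ]
 [ 0.15084494 -0.00418811 -0.98854856]] [0.01130163 0.46060845 1.01655758]
side [[471.39420595   0.         249.98676643]
 [  0.         471.39420595 197.13676271]
 [  0.           0.           1.        ]] [[ 0.82532839 -0.56464398  0.00319654]
 [-0.30243179 -0.44682469 -0.84195172]
 [ 0.47683126  0.69391993 -0.5395434 ]] [-0.36421957  0.1827782   0.92064964]
```

View pics/top0.png

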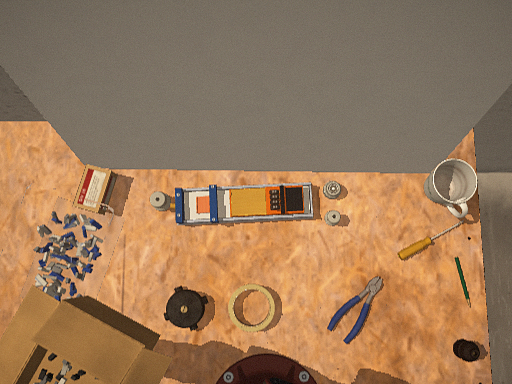

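View pics/side0.png

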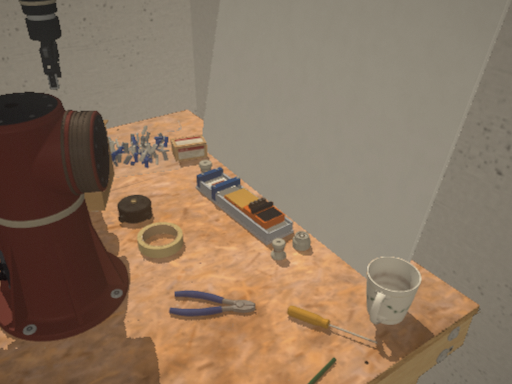

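The top view shows the jig lying along world y: stop at about (180,205), bridge (213,203), terminal strip (275,200), black pad (295,199). The wall lies close behind it, so I'll crop and measure.

```bash
cat > h.py <<'E'
from cell import bot, optics
import cv2, numpy as np
def ray(f,u,v,z):
    d=f['R'].T@np.linalg.inv(f['camera_matrix'])@np.array([u,v,1.]); c=-f['R'].T@f['t']
    return c+d*(z-c[2])/d[2]
def proj(f,X):
    p=f['camera_matrix']@(f['R']@np.asarray(X)+f['t']); return p[:2]/p[2]
E
python3 - <<'E'
from h import *
f=optics.grab_frame('top'); im=f['pixels']; x0,y0=140,165
hsv=cv2.cvtColor(im,cv2.COLOR_BGR2HSV)
cv2.imwrite('pics/crop.png',cv2.resize(im[y0:240,x0:350],None,fx=3.8,fy=3.8,interpolation=cv2.INTER_CUBIC))
m=cv2.inRange(hsv,(105,120,40),(125,255,255)); m[:,:150]=0;m[:,330:]=0;m[:170]=0;m[240:]=0
n,l,st,c=cv2.connectedComponentsWithStats(m)
for i in range(1,n):
    if st[i,4]>30:
        r=cv2.minAreaRect(np.argwhere(l==i)[:,::-1].astype(np.float32)); print('blue',st[i],r,ray(f,*c[i],.044))
m=cv2.inRange(hsv,(0,0,0),(180,255,60)); m[:,:260]=0;m[:,318:]=0;m[:180]=0;m[222:]=0
n,l,st,c=cv2.connectedComponentsWithStats(m)
for i in range(1,n):
    if st[i,4]>30: print('black',st[i],c[i],ray(f,*c[i],.044))
for v,z in((172,0),(120,.3)): print('wall?',ray(f,260,v,z))
E
```

```text
blue [209 185   9  37 227] ((212.8685302734375, 203.0819854736328), (36.050270080566406, 6.956395149230957), 87.79740142822266) [0.44231225 0.11020083 0.044     ]
blue [175 189   7  34 186] ((178.0, 205.5), (33.0, 6.0), 90.0) [0.43922717 0.1840329  0.044     ]
black [280 186   5  28 103] [281.91262136 199.40776699] [ 0.44931264 -0.03763841  0.044     ]
black [285 188  18  23 368] [293.71195652 198.8451087 ] [ 0.45035791 -0.06294824  0.044     ]
black [270 195  10  15  51] [275.29411765 202.47058824] [ 0.44278694 -0.02337671  0.044     ]
wall? [0.51832035 0.00873632 0.        ]
wall? [0.54542567 0.00915358 0.3       ]
```

View pics/crop.png

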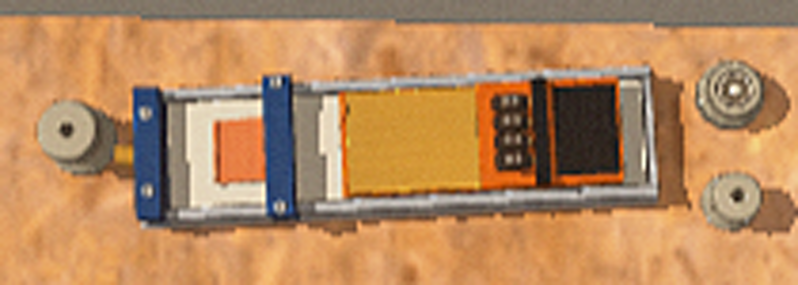

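The slide's nose (px ≈230) is in front of the bridge (px ≈213), the pad spans px 285–304, and the insulators and cap are clear of the channel. Next I'll refine the axis.

```bash
python3 - <<'E'
from h import *
f=optics.grab_frame('top'); im=f['pixels']; hsv=cv2.cvtColor(im,cv2.COLOR_BGR2HSV)
print('cam',-f['R'].T@f['t'])
m=cv2.inRange(hsv,(18,130,120),(28,255,255)); k=np.zeros_like(m); k[180:225,225:270]=m[180:225,225:270]
P=np.argwhere(k)[:,::-1].astype(np.float32); r=cv2.minAreaRect(P); b=cv2.boxPoints(r)
B=np.array([ray(f,*p,.038) for p in b]); print('brass',B.round(4),B.mean(0).round(4))
m=cv2.inRange(hsv,(0,0,0),(180,255,60)); k=np.zeros_like(m); k[184:215,286:306]=m[184:215,286:306]
b=cv2.boxPoints(cv2.minAreaRect(np.argwhere(k)[:,::-1].astype(np.float32)));B=np.array([ray(f,*p,.044) for p in b]); print('pad',B.round(4),B.mean(0).round(4))
for u in (280,285): print('ridge edge',ray(f,u,199,.054).round(4))
print('rear edge',ray(f,304.5,199,.044))
print('rail hi ends',ray(f,140+170/3.8,165+95/3.8,.031),ray(f,140+650/3.8,165+70/3.8,.031))
print('rail lo ends',ray(f,140+165/3.8,165+216/3.8,.031),ray(f,140+655/3.8,165+192/3.8,.031))
print('J',bot.read_state()['joints'].round(3))
E
```

```text
cam [0.30206529 0.01246012 1.07437353]
brass [[ 0.4758  0.0718  0.038 ]
 [ 0.4753 -0.0017  0.038 ]
 [ 0.4166 -0.0012  0.038 ]
 [ 0.4171  0.0717  0.038 ]] [0.4462 0.0352 0.038 ]
pad [[ 0.474  -0.0468  0.044 ]
 [ 0.4738 -0.0812  0.044 ]
 [ 0.4262 -0.0802  0.044 ]
 [ 0.4264 -0.0461  0.044 ]] [ 0.4501 -0.0636  0.044 ]
ridge edge [ 0.4488 -0.0331  0.054 ]
ridge edge [ 0.4487 -0.0437  0.054 ]
rear edge [ 0.44986453 -0.08606969  0.044     ]
rail hi ends [0.47328214 0.17281137 0.031     ] [ 0.48595762 -0.10232789  0.031     ]
rail lo ends [0.40382513 0.17451464 0.031     ] [ 0.4155645  -0.10355294  0.031     ]
J [ 1.097  0.291 -0.154  1.127 -0.     1.431]
```

Emit:
{"op": "carry_out", "data": {
  "slide": [
    [0, 0, 0],
    [0, 0, 0],
    [0, 0, 0],
    [-1.7, -3.8, 0],
    [-1.7, -3.8, 0],
    [-1.7, -3.8, 0],
    [-1.7, -3.8, 0],
    [-1.7, -3.8, 0],
    [-1.7, -3.8, 0],
    [-1.7, -3.8, 0]
  ],
  "twist": [-7.2, -7.2, -7.3, 0, 0, 0, 0, 0, 0, 0],
  "grip": -1,
  "force": 40
}}

```text
t: 1.45
tool_pos: [0.3035, 0.2341, 0.1931]
tcp_rot: [-0.022, 1.0, 0.0, 0.0]
contact_force: [-0.0, -0.7, 0.7]
grip_width: 0.005
grasp_force: 0.0
```

Emit:
{"op": "carry_out", "data": {
  "slide": [
    [-1.7, -3.8, 0],
    [-1.7, -3.8, 0],
    [-1.7, -3.8, 0],
    [-1.7, -3.8, 0],
    [-1.7, -3.8, 1.5],
    [-1.7, -3.8, 1.5],
    [-1.7, -3.8, 1.5],
    [-1.5, -3.8, 1.5],
    [0, 0, 3],
    [0, 0, 2.5]
  ],
  "twist": [0, 0, 0, 0, 0, 0, 0, 0, 0, 0]
}}

```text
t: 2.7
tool_pos: [0.4501, -0.063, 0.077]
tcp_rot: [-0.021, 1.0, 0.0, -0.0]
contact_force: [0.2, 0.2, -0.6]
grip_width: 0.003
grasp_force: 0.0
```

```bash
python3 - <<'E'
from h import *
s=bot.read_state(); print(s['t'],s['tool_pos'],s['contact_force'])
a=optics.grab_frame('side'); b=optics.grab_frame('top')
u,v=(int(i) for i in proj(a,s['tool_pos'])); print(u,v)
A=cv2.resize(a['pixels'][130:270,180:330],(600,560),interpolation=cv2.INTER_CUBIC)
cv2.imwrite('pics/s1.png',A)
E
```

```text
2.7 [ 0.45007102 -0.06299955  0.07696561] [ 0.15922917  0.2472314  -0.58475471]
269 201
```

View pics/s1.png

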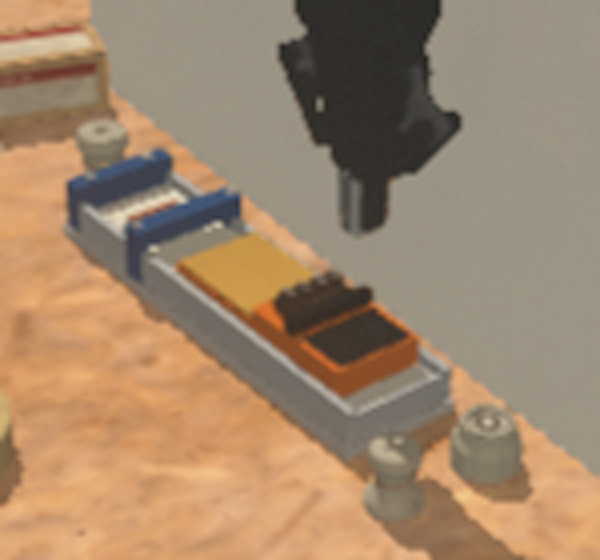

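The tip shows at crop (358,232), while its projection is about (356,284). I'll take another frame to tell lag from calibration error.

```bash
python3 - <<'E'
from h import *
s=bot.read_state(); print(s['t'],s['tool_pos'],s['contact_force'])
a=optics.grab_frame('side'); b=optics.grab_frame('top')
print(proj(a,s['tool_pos']),proj(b,s['tool_pos']))
A=cv2.resize(a['pixels'][130:270,180:330],(450,420)); B=cv2.resize(b['pixels'][120:260,200:320],(340,420))
cv2.imwrite('pics/s2.png',np.hstack([A,B]))
E
```

```text
2.8 [ 0.44823926 -0.06206267  0.07602325] [-0.66961488  0.54138402  0.53114963]
[268.39342594 202.04666856] [294.39249698 197.65401504]
```

View pics/s2.png

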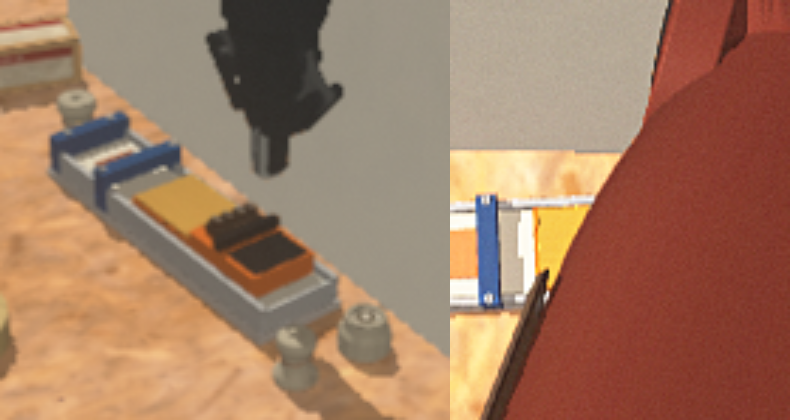

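```bash
python3 - <<'E'
from h import *
s=bot.read_state(); print(s['t'],s['tool_pos'],s['joints'].round(4))
a=optics.grab_frame('side')
for n,X in dict(pad=(.4501,-.0636,.044),bridge=(.4423,.110,.046),tcp=s['tool_pos'],tcp_up20=s['tool_pos']+[0,0,.02],tcp_up30=s['tool_pos']+[0,0,.03]).items():
    p=proj(a,X); print(n,p.round(1),((p-[180,130])*3).round())
E
```

```text
2.9 [ 0.4501417  -0.06241477  0.07836932] [-0.2989  0.2652 -0.5189  0.7873 -0.     -0.3428]
pad [269.1 213.9] [267. 252.]
bridge [225.6 181.6] [137. 155.]
tcp [269.2 201. ] [268. 213.]
tcp_up20 [269.4 193.4] [268. 190.]
tcp_up30 [269.5 189.5] [269. 179.]
```

```bash
python3 - <<'E'
from h import *
a=optics.grab_frame('side'); print(proj(a,(.1723,.4954,.1925)), proj(a,(.1723,.4954,.2055)), proj(a,(.1723,.4954,.2255)))
im=cv2.imread('pics/side0.png')[0:110,10:100]
b=a['pixels'][130:240,225:315]
cv2.imwrite('pics/s3.png',np.hstack([cv2.resize(i,(390,477),interpolation=cv2.INTER_CUBIC) for i in (im,b)]))
E
```

```text
[ 59.89683843 101.25687552] [58.83370436 96.53720611] [57.17433898 89.17063192]
```

View pics/s3.png

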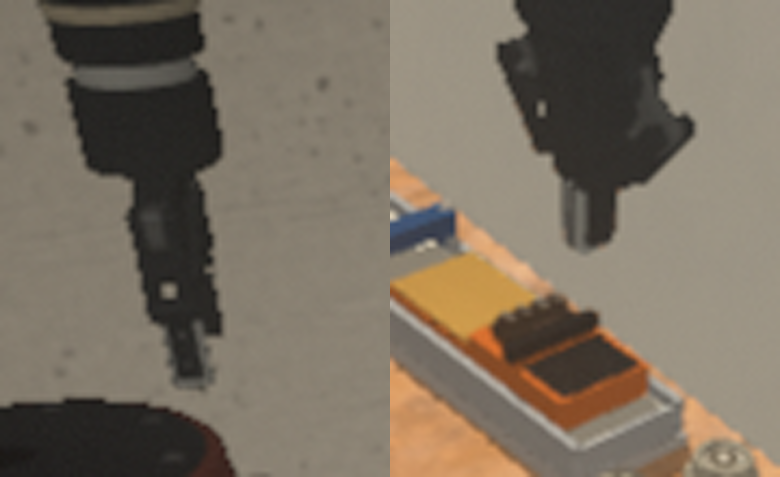

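The pad projects correctly, but the visible tip looks about 25–30 mm higher than the reported TCP. I'll lower it carefully and watch force and image.

Emit:
{"op": "carry_out", "data": {
  "slide": [
    [0, 0, 0.6],
    [0, 0, 0.6],
    [0, 0, 0.6],
    [0, 0, 0]
  ],
  "twist": [0, 0, 0, 0]
}}

```text
t: 3.5
tool_pos: [0.4498, -0.0623, 0.0596]
tcp_rot: [-0.022, 1.0, 0.0, -0.001]
contact_force: [0.1, 0.7, -0.2]
grip_width: -0.001
grasp_force: 0.0
```

```bash
python3 - <<'E'
from h import *
s=bot.read_state(); print(s['t'],s['tool_pos'],s['contact_force'])
a=optics.grab_frame('side'); p=proj(a,s['tool_pos']); print(p,(p-[225,150])*5)
cv2.imwrite('pics/s4.png',cv2.resize(a['pixels'][150:240,225:325],(500,450),interpolation=cv2.INTER_CUBIC))
E
```

```text
3.5 [ 0.44981023 -0.062321    0.05957609] [ 0.10168808  0.68540543 -0.17464482]
[268.84762958 208.00265051] [219.23814788 290.01325257]
```

View pics/s4.png

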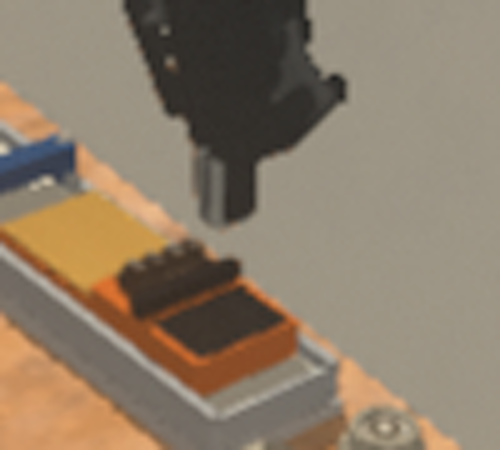

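Emit:
{"op": "carry_out", "data": {
  "slide": [
    [0, 0, 0.4],
    [0, 0, 0.4],
    [0, 0, 0.4],
    [0, 0, 0]
  ],
  "twist": [0, 0, 0, 0]
}}

```text
t: 4.05
tool_pos: [0.45, -0.0624, 0.0478]
tcp_rot: [-0.022, 1.0, 0.0, -0.0]
contact_force: [-0.3, -0.2, -0.0]
grip_width: -0.001
grasp_force: 0.0
```

```bash
python3 - <<'E'
from h import *
s=bot.read_state(); print(s['t'],s['tool_pos'],s['contact_force'])
a=optics.grab_frame('side'); b=optics.grab_frame('top'); p=proj(a,s['tool_pos']); print(p,(p-[225,150])*5)
A=cv2.resize(a['pixels'][150:240,225:325],(500,450),interpolation=cv2.INTER_CUBIC)
B=cv2.resize(b['pixels'][165:230,255:325],(280,260))
A=np.hstack([A,np.zeros((450,280,3),np.uint8)]); A[:260,500:]=B
cv2.imwrite('pics/s5.png',A)
E
```

```text
4.05 [ 0.45001434 -0.06241948  0.04776962] [-0.32394398 -0.20607083 -0.04231829]
[268.81680854 212.32477066] [219.08404272 311.62385328]
```

View pics/s5.png

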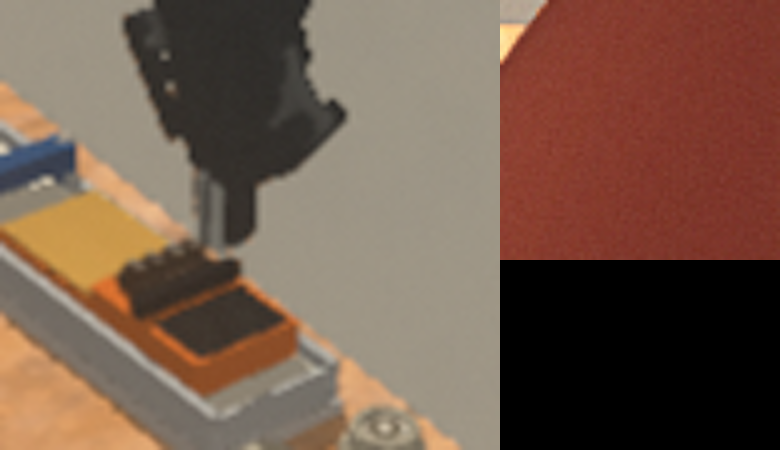

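The fingertip (about (225,247) in the crop) now just meets the top of the terminal strip in the image. No contact force has appeared yet, so I'll keep going down in small steps.

Emit:
{"op": "carry_out", "data": {
  "slide": [
    [0, 0, 0.2],
    [0, 0, 0.2],
    [0, 0, 0.2],
    [0, 0, 0]
  ],
  "twist": [0, 0, 0, 0]
}}

```text
t: 4.65
tool_pos: [0.4501, -0.0625, 0.0419]
tcp_rot: [-0.022, 1.0, 0.0, -0.0]
contact_force: [0.6, -0.6, 0.7]
grip_width: -0.001
grasp_force: 0.0
```

```bash
python3 - <<'E'
from h import *
a=optics.grab_frame('side')['pixels']; o=cv2.imread('pics/side0.png')
d=cv2.absdiff(a,o).max(2)
for v in range(192,216): print(v,' '.join('%3d'%x for x in d[v,260:282]),'|',' '.join('%3d'%x for x in cv2.cvtColor(a,6)[v,262:278]))
E
```

```text
192   8   8   9  22  47  60  69  47  35  57  93  94  96  93  94  95  27   8   8   9   8   8 | 150 122  95  85  76  97 108  88  52  50  48  50  50  50 115 150
193   8   9   7  18  42  60  70  47  36  58  96  94  93  93  93  95  29   8   7   8  10   7 | 149 124 100  86  74  98 108  86  48  49  50  51  49  49 114 148
194   9   8   7  19  44  60  69  48  36  56  92  94  93  94  95  95  29   8   8   9   8   9 | 152 123  98  85  75  98 108  88  51  50  50  50  49  51 114 149
195  12  10   9  10  31  58  68  47  35  58  89  96  93  93  96  95  28   8   8   7   7   8 | 157 131 110  86  76  98 110  88  55  48  49  50  48  49 114 150
196  11   9   9   8  15  60  66  42  38  60  95  94  96  94  94  93  27   7   7   9   9   9 | 149 145 128  85  80 101 109  86  50  49  49  50  50  49 115 149
197  10   8   8   6  15  57  58  37  34  61  94  93  94  96  94  86  25   8   8   7  10   8 | 126 129 117  85  87 108 110  85  50  51  49  49  51  57 117 149
198   8   5   3   2  11  46  58  42  35  61  95  93  93  93  93  55   9   9   7   9   9   9 |  81  94 103  85  86 106 109  85  49  51  50  52  51  88 13
[... 1991 characters left out ...]
11 |  70  62  58  54  53  55  51  54  54  55  54  55  53  53  54  54
212   5   3   2   2   3   3   2   1   2   1   2   1   2   2   2   2   1   1   2   2   5   9 |  55  54  56  57  54  54  54  54  54  53  55  55  56  56  55  54
213   2   2   1   3   1   1   2   2   1   2   2   0   1   2   2   1   2   2   3   2   2   5 |  54  55  55  53  54  54  53  54  54  53  55  55  55  55  55  53
214   2   2   3   1   1   1   2   1   3   1   3   2   2   1   1   2   1   4   2   1   2   5 |  55  55  55  56  54  54  54  54  53  54  55  54  54  56  54  54
215   2   2   3   2   1   2   3   1   3   2   2   1   2   3   3   2   1   1   1   5   9   8 |  56  56  55  56  56  54  54  55  51  54  54  51  56  55  55  53
```

Emit:
{"op": "carry_out", "data": {
  "slide": [
    [0, 0, 0.2],
    [0, 0, 0.2],
    [0, 0, 0.2],
    [0, 0, 0.2],
    [0, 0, 0]
  ],
  "twist": [0, 0, 0, 0, 0]
}}

```text
t: 5.32
tool_pos: [0.4501, -0.0624, 0.0339]
tcp_rot: [-0.022, 1.0, 0.0, -0.0]
contact_force: [0.1, 0.5, 0.8]
grip_width: -0.0
grasp_force: 0.0
```

```bash
python3 - <<'E'
from h import *
s=bot.read_state(); print(s['tool_pos'],s['contact_force'],s['joints'].round(4))
a=optics.grab_frame('side')['pixels']; o=cv2.imread('pics/side0.png')
d=cv2.absdiff(a,o).max(2)
for v in range(196,212): print(v,' '.join('%3d'%x for x in d[v,260:282]),'|',' '.join('%3d'%x for x in cv2.cvtColor(o,6)[v,262:278]))
E
```

```text
[ 0.45014495 -0.06243322  0.03394007] [0.13180593 0.46553684 0.76032935] [-0.2989  0.325  -0.5774  0.6688  0.     -0.3429]
196  12  10  10  20  45  59  70  44  37  60  95  94  95  95  92  92  27   9   8   8   9   9 | 142 138 141 142 142 141 143 143 142 141 142 141 141 140 141 142
197  11   9   8  18  39  57  64  41  33  60  93  94  93  95  94  93  28   8   8   8  10   8 | 120 124 128 137 142 141 141 143 141 142 141 142 141 142 142 142
198   7   5   3  13  22  47  57  41  35  61  93  96  93  95  95  86  25   8   8   9   8  10 |  79  92 103 120 138 144 142 142 142 142 140 142 142 142 142 142
199   5   3   2   1  21  19  66  50  34  58  95  96  92  93  95  78  22   9   8   8   9   9 |  66  75  77  90 134 147 140 141 143 141 141 142 141 142 142 142
200   5   5   3   7  40  22  66  65  46  61  92  91  93  93  93  79  22   8  10   8   8   9 |  58  55  54  76 125 146 141 140 136 136 142 140 141 141 142 142
201   2   2   2   7  36  25  30  48  46  47  61  62  78  88  94  55  11   7   8   9   9   9 |  56  55  54  64  94 127 128 118 104 106 124 135 141 141 142 142
202   2   1   2   3  34  32  
[... 850 characters left out ...]
 8 |  46  46  48  47  51  54  60  65  72  75  67  64 103 140 149 143
208   2   3   1   2   4   3   4   5   4   5   3   1   1   0   5   8  11  10   8   9   8   8 |  48  46  51  59  68  65  69  66  59  56  49  52  77 106 126 139
209   1   3   2   4   4   7   5   3   1   2   1   2   0   1   1   2   9  11  10  10  11   9 |  53  60  67  73  75  67  56  51  52  52  55  53  53  60  94 128
210   4   5   6   5   3   6   3   1   2   2   1   2   1   2   2   1   2   7  10  13  13   9 |  66  71  76  67  54  51  53  53  54  54  52  54  53  53  60  80
211   5   4   5   4   4   2   1   2   2   1   1   2   1   2   0   2   0   1   3   8  10  11 |  68  59  54  51  54  53  52  53  54  54  54  55  53  52  53  54
```

Strip pixels at rows 203–205 have changed, so the fingers are in front of the strip and really are about 30 mm higher than reported. I'll keep lowering.

Emit:
{"op": "carry_out", "data": {
  "slide": [
    [0, 0, 0.4],
    [0, 0, 0.4],
    [0, 0, 0.4],
    [0, 0, 0.3],
    [0, 0, 0]
  ],
  "twist": [0, 0, 0, 0, 0]
}}

```text
t: 6.0
tool_pos: [0.45, -0.0624, 0.0188]
tcp_rot: [-0.022, 1.0, 0.0, -0.0]
contact_force: [1.3, -0.7, 0.2]
grip_width: 0.001
grasp_force: 0.0
```

```bash
python3 - <<'E'
from h import *
s=bot.read_state(); print(s['t'],s['tool_pos'],s['contact_force'])
a=optics.grab_frame('side')
cv2.imwrite('pics/s6.png',cv2.resize(a['pixels'][165:240,215:325],(792,540),interpolation=cv2.INTER_CUBIC))
E
```

```text
6.0 [ 0.45004904 -0.0624172   0.01884141] [ 1.32708991 -0.71033512  0.19458514]
```

View pics/s6.png

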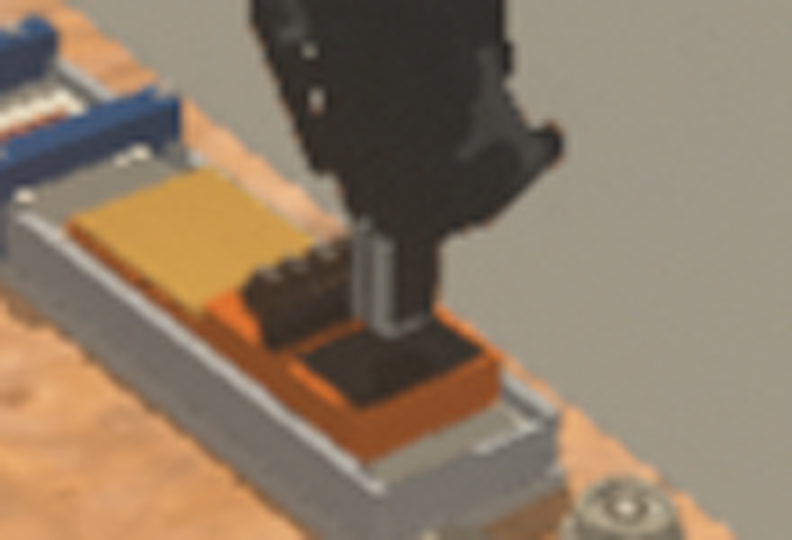

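The fingers are now clearly over the pad, behind the ridge. The tip corner at (385,335) is roughly 10 mm above the pad. I'll go down until contact.

Emit:
{"op": "carry_out", "data": {
  "slide": [
    [0, 0, 0.3],
    [0, 0, 0.2],
    [0, 0, 0.2],
    [0, 0, 0]
  ],
  "twist": [0, 0, 0, 0]
}}

```text
t: 6.55
tool_pos: [0.4502, -0.0625, 0.0119]
tcp_rot: [-0.022, 1.0, 0.0, -0.0]
contact_force: [0.5, 0.1, -0.8]
grip_width: 0.002
grasp_force: 0.0
```

Emit:
{"op": "carry_out", "data": {
  "slide": [
    [0, 0, 0.2],
    [0, 0, 0]
  ],
  "twist": [0, 0]
}}

```text
t: 6.8
tool_pos: [0.4502, -0.0624, 0.01]
tcp_rot: [-0.022, 1.0, 0.0, -0.0]
contact_force: [0.2, -0.7, 1.5]
grip_width: 0.002
grasp_force: 0.0
```

Emit:
{"op": "carry_out", "data": {
  "slide": [
    [0, 0, 0.2],
    [0, 0, 0]
  ],
  "twist": [0, 0]
}}

```text
t: 7.05
tool_pos: [0.4502, -0.0625, 0.008]
tcp_rot: [-0.022, 1.0, 0.0, -0.0]
contact_force: [-0.3, 0.1, -0.2]
grip_width: 0.003
grasp_force: 0.0
```

Emit:
{"op": "carry_out", "data": {
  "slide": [
    [0, 0, 0.2],
    [0, 0, 0]
  ],
  "twist": [0, 0]
}}

```text
t: 7.3
tool_pos: [0.4502, -0.0625, 0.006]
tcp_rot: [-0.022, 1.0, 0.0, -0.0]
contact_force: [0.4, 0.2, -0.2]
grip_width: -0.004
grasp_force: 0.0
```

Emit:
{"op": "carry_out", "data": {
  "slide": [
    [0, 0, 0.2],
    [0, 0, 0]
  ],
  "twist": [0, 0]
}}

```text
t: 7.55
tool_pos: [0.4503, -0.0625, 0.0042]
tcp_rot: [-0.022, 1.0, -0.0, 0.0]
contact_force: [-1.8, 0.7, 5.2]
grip_width: -0.004
grasp_force: 2.8
```

Contact at reported z ≈ 0.005, so the offset is about 40 mm. Now to press.

Emit:
{"op": "carry_out", "data": {
  "slide": [
    [0, 0, 0.2],
    [0, 0, 0.2],
    [0, 0, 0]
  ],
  "twist": [0, 0, 0]
}}

```text
t: 7.92
tool_pos: [0.4504, -0.0625, 0.0003]
tcp_rot: [-0.022, 1.0, -0.0, 0.0]
contact_force: [-1.7, 0.6, 7.5]
grip_width: 0.001
grasp_force: 4.3
```

Emit:
{"op": "carry_out", "data": {
  "slide": [
    [0, 0, 0.2],
    [0, 0, 0.1],
    [0, 0, 0]
  ],
  "twist": [0, 0, 0]
}}

```text
t: 8.3
tool_pos: [0.4504, -0.0625, -0.0025]
tcp_rot: [-0.022, 1.0, -0.0, 0.0]
contact_force: [-2.2, 0.3, 10.1]
grip_width: 0.002
grasp_force: 5.3
```

Emit:
{"op": "carry_out", "data": {
  "slide": [
    [0, 0, 0.2],
    [0, 0, 0]
  ],
  "twist": [0, 0]
}}

```text
t: 8.55
tool_pos: [0.4504, -0.0625, -0.0044]
tcp_rot: [-0.022, 1.0, -0.0, 0.0]
contact_force: [-3.4, 0.9, 12.2]
grip_width: -0.001
grasp_force: 6.1
```

Emit:
{"op": "carry_out", "data": {
  "slide": [
    [0, 0.2, 0.05],
    [0, 0.3, 0],
    [0, 0.3, 0],
    [0, 0.3, 0],
    [0, 0.3, 0]
  ],
  "twist": [0, 0, 0, 0, 0]
}}

```text
t: 9.18
tool_pos: [0.4515, -0.0507, -0.0043]
tcp_rot: [-0.021, 1.0, -0.002, 0.001]
contact_force: [-0.2, -8.8, 11.5]
grip_width: -0.002
grasp_force: 6.0
```

Emit:
{"op": "carry_out", "data": {
  "slide": [
    [0.05, 0.4, 0],
    [0, 0.4, 0],
    [0, 0.4, 0],
    [0, 0.4, 0],
    [0, 0.4, 0]
  ],
  "twist": [0, 0, 0, 0, 0]
}}

```text
t: 9.8
tool_pos: [0.4506, -0.0305, -0.0042]
tcp_rot: [-0.022, 1.0, -0.002, 0.002]
contact_force: [0.2, -8.5, 11.8]
grip_width: -0.0
grasp_force: 6.0
```

```bash
python3 - <<'E'
from h import *
s=bot.read_state(); print(s['t'],s['tool_pos'],s['contact_force'])
f=optics.grab_frame('top'); im=f['pixels']; hsv=cv2.cvtColor(im,cv2.COLOR_BGR2HSV)
m=cv2.inRange(hsv,(18,130,120),(28,255,255)); m[:180]=0;m[230:]=0;m[:,:190]=0;m[:,275:]=0
P=np.argwhere(m)[:,::-1]; r=P[:,1]
print('brass cols',P[:,0].min(),P[:,0].max(),'front y',ray(f,P[:,0].min(),201,.029))
E
```

```text
9.8 [ 0.45063011 -0.03053613 -0.0041932 ] [ 0.22260276 -8.5386478  11.82916815]
brass cols 196 223 front y [0.44923884 0.14827809 0.029     ]
```

Emit:
{"op": "carry_out", "data": {
  "slide": [
    [0, 0.3, 0],
    [0, 0.3, 0],
    [0, 0.3, 0],
    [0, 0.3, 0],
    [0, 0.3, 0],
    [0, 0.3, 0]
  ],
  "twist": [0, 0, 0, 0, 0, 0]
}}

```text
t: 10.6
tool_pos: [0.4498, -0.0125, -0.0042]
tcp_rot: [-0.022, 1.0, -0.002, 0.002]
contact_force: [-0.1, -7.3, 12.5]
grip_width: 0.002
grasp_force: 6.1
```

Emit:
{"op": "carry_out", "data": {
  "slide": [
    [0, 0.3, 0],
    [0, 0.3, 0],
    [0, 0.3, 0],
    [0, 0.3, 0],
    [0, 0.3, 0],
    [0, 0.3, 0]
  ],
  "twist": [0, 0, 0, 0, 0, 0]
}}

```text
t: 11.35
tool_pos: [0.449, 0.0056, -0.0043]
tcp_rot: [-0.021, 1.0, -0.002, 0.002]
contact_force: [-0.1, -7.3, 12.7]
grip_width: 0.001
grasp_force: 6.0
```

```bash
cat >> h.py <<'E'
def rear(im,f,z):
    h=cv2.cvtColor(im,cv2.COLOR_BGR2HSV); m=cv2.inRange(h,(4,170,90),(15,255,255)); m[:150]=0;m[260:]=0;m[:,:190]=0;m[:,310:]=0
    m=cv2.morphologyEx(m,cv2.MORPH_OPEN,np.ones((2,2),np.uint8)); n,l,st,c=cv2.connectedComponentsWithStats(m)
    i=1+np.argmax(st[1:,4]); P=np.argwhere(l==i)[:,::-1]; q=P[np.argmax(P@[.4,1.])]; e=P[np.argmax(P[:,0])]
    return st[i],q,ray(f,*q,z)[:2],e,ray(f,*e,z)[:2]
E
python3 - <<'E'
from h import *
f=optics.grab_frame('side')
print(rear(cv2.imread('pics/side0.png'),f,.03)); print(rear(f['pixels'],f,.03)); s=bot.read_state(); print(s['t'],s['tool_pos'])
E
```

```text
(array([243, 206,  42,  23, 266], dtype=int32), array([268, 228]), array([ 0.42783652, -0.09028956]), array([284, 215]), array([ 0.48827479, -0.07027197]))
(array([238, 206,  29,  12, 133], dtype=int32), array([252, 217]), array([ 0.42253771, -0.03543747]), array([266, 206]), array([ 0.47586639, -0.01667795]))
11.4 [ 0.44890383  0.00587531 -0.00428191]
```

The slide has moved about 55 mm, with the fingers on the ridge and the nose under the bridge. About 48 mm remains.

Emit:
{"op": "carry_out", "data": {
  "slide": [
    [0, 0.3, 0],
    [0, 0.3, 0],
    [0, 0.3, 0],
    [0, 0.3, 0],
    [0, 0.3, 0],
    [0, 0.3, 0],
    [0, 0.3, 0]
  ],
  "twist": [0, 0, 0, 0, 0, 0, 0]
}}

```text
t: 12.28
tool_pos: [0.4477, 0.0264, -0.0045]
tcp_rot: [-0.021, 1.0, -0.002, 0.002]
contact_force: [0.3, -9.1, 10.1]
grip_width: 0.003
grasp_force: 7.1
```

Emit:
{"op": "carry_out", "data": {
  "slide": [
    [0, 0.3, 0],
    [0, 0.3, 0],
    [0, 0.3, 0],
    [0, 0.3, 0],
    [0, 0.3, 0]
  ],
  "twist": [0, 0, 0, 0, 0]
}}

```text
t: 12.9
tool_pos: [0.447, 0.0414, -0.0045]
tcp_rot: [-0.021, 1.0, -0.002, 0.001]
contact_force: [1.2, -9.5, 10.5]
grip_width: 0.001
grasp_force: 7.1
```

```bash
python3 - <<'E'
from h import *
f=optics.grab_frame('side'); print(rear(f['pixels'],f,.03)); s=bot.read_state(); print(s['t'],s['tool_pos'],s['contact_force'])
E
```

```text
(array([234, 201,  26,  11, 118], dtype=int32), array([249, 210]), array([ 0.43291631, -0.00799041]), array([259, 201]), array([0.47465764, 0.01038832]))
12.95 [ 0.4468749   0.04178852 -0.00454433] [ 0.87769465 -8.90791019  9.71749031]
```

Moving steadily. Next, short steps with checks until the stop shows up in the force.

Emit:
{"op": "carry_out", "data": {
  "slide": [
    [0, 0.2, 0],
    [0, 0.2, 0],
    [0, 0.2, 0],
    [0, 0.1, 0],
    [0, 0, 0]
  ],
  "twist": [0, 0, 0, 0, 0]
}}

```text
t: 13.58
tool_pos: [0.4466, 0.0479, -0.0046]
tcp_rot: [-0.021, 1.0, -0.003, 0.001]
contact_force: [1.2, -11.0, 9.3]
grip_width: 0.001
grasp_force: 8.0
```

Emit:
{"op": "carry_out", "data": {
  "slide": [
    [0, 0.1, 0],
    [0, 0.1, 0]
  ],
  "twist": [0, 0]
}}

```text
t: 13.82
tool_pos: [0.4466, 0.0482, -0.0045]
tcp_rot: [-0.021, 1.0, -0.004, 0.001]
contact_force: [0.1, -22.4, 9.1]
grip_width: -0.002
grasp_force: 11.7
```

Emit:
{"op": "carry_out", "data": {
  "slide": [
    [0, 0.1, 0],
    [0, 0.1, 0]
  ],
  "twist": [0, 0]
}}

```text
t: 14.08
tool_pos: [0.4465, 0.0485, -0.0045]
tcp_rot: [-0.02, 1.0, -0.006, 0.001]
contact_force: [-0.5, -30.4, 8.4]
grip_width: 0.0
grasp_force: 15.8
```

```bash
python3 - <<'E'
from h import *
a=optics.grab_frame('side'); b=optics.grab_frame('top'); print(rear(a['pixels'],a,.02))
A=cv2.resize(a['pixels'][155:230,185:275],(432,360),interpolation=cv2.INTER_CUBIC); B=cv2.resize(b['pixels'][175:235,165:225],(360,360),interpolation=cv2.INTER_CUBIC)
cv2.imwrite('pics/s7.png',np.hstack([A,B]))
E
```

```text
(array([234, 200,  24,  11, 117], dtype=int32), array([250, 208]), array([0.44800216, 0.00984963]), array([257, 200]), array([0.48215484, 0.02925975]))
```

View pics/s7.png

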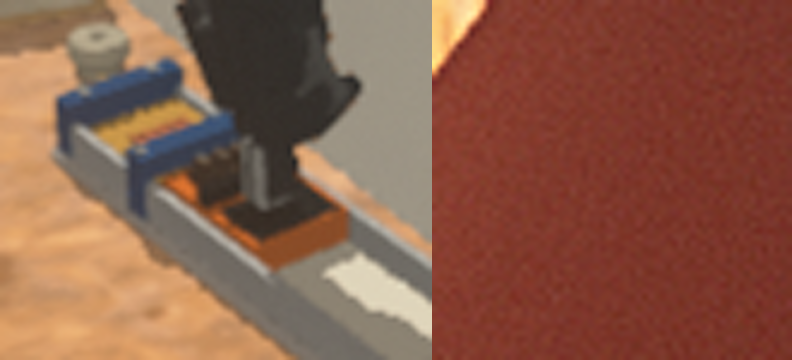

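The side view shows the brass nose filling the gap right up to the blue stop, at about (190,110), and the reaction force rose to 30 N. The slide is home. I'll ease the push, then lift straight up.

Emit:
{"op": "carry_out", "data": {
  "slide": [
    [0, -0.2, 0],
    [0, -0.05, 0]
  ],
  "twist": [0, 0]
}}

```text
t: 14.42
tool_pos: [0.4465, 0.0484, -0.0046]
tcp_rot: [-0.021, 1.0, -0.003, 0.001]
contact_force: [0.7, -14.9, 8.8]
grip_width: -0.003
grasp_force: 13.8
```

Emit:
{"op": "carry_out", "data": {
  "slide": [
    [0, -0.1, 0],
    [0, 0, -0.2],
    [0, 0, -0.2],
    [0, 0, -0.2],
    [0, 0, -0.2],
    [0, 0, -0.2],
    [0, 0, 0]
  ],
  "twist": [0, 0, 0, 0, 0, 0, 0]
}}

```text
t: 15.3
tool_pos: [0.4448, 0.051, 0.0046]
tcp_rot: [-0.022, 1.0, 0.0, 0.0]
contact_force: [0.6, 0.1, 0.1]
grip_width: -0.003
grasp_force: 0.0
```

Emit:
{"op": "carry_out", "data": {
  "slide": [
    [0, 0, -0.5],
    [0, 0, -1],
    [0, 0, -2],
    [0, 0, -3],
    [0, 0, -4],
    [2, -5, -2],
    [3, -5, 0],
    [3, -5, 0],
    [3, -5, 0],
    [3, -5, 0]
  ],
  "twist": [0, 0, 0, 0, 0, 0, 0, 0, 0, 0]
}}

```text
t: 16.55
tool_pos: [0.3151, -0.2066, 0.1305]
tcp_rot: [-0.022, 1.0, -0.001, 0.001]
contact_force: [2.0, -0.3, 0.3]
grip_width: 0.002
grasp_force: 0.0
```

Emit:
{"op": "carry_out", "data": {
  "slide": [
    [2, -5, 0],
    [0, -5, 0],
    [0, -5, 0],
    [0, 0, 0]
  ],
  "twist": [0, 0, 0, 0]
}}

```text
t: 17.05
tool_pos: [0.3026, -0.3592, 0.1301]
tcp_rot: [-0.021, 1.0, -0.001, 0.0]
contact_force: [0.2, 0.2, -1.2]
grip_width: -0.002
grasp_force: 0.0
```

```bash
python3 - <<'E'
from h import *
s=bot.read_state(); print(s['t'],s['tool_pos'],s['contact_force'])
f=optics.grab_frame('top'); im=f['pixels']; a=optics.grab_frame('side'); hsv=cv2.cvtColor(im,cv2.COLOR_BGR2HSV)
print(rear(a['pixels'],a,.03))
o=cv2.imread('pics/top0.png')
for v in (196,205,213): print(v,[tuple(int(c) for c in im[v,u]) for u in range(174,192)])
m=cv2.inRange(hsv,(0,0,0),(180,255,60)); m[:,:210]=0;m[:,318:]=0;m[:180]=0;m[222:]=0
n,l,st,c=cv2.connectedComponentsWithStats(m)
for i in range(1,n):
    if st[i,4]>30: print('black',st[i],c[i].round(1),ray(f,*c[i],.038).round(4))
d=cv2.absdiff(im,o).max(2)
for n,(u,v) in dict(a=(158,200),cap=(333,190),b=(333,217)).items(): print(n,d[v-8:v+9,u-8:u+9].mean())
E
```

```text
17.05 [ 0.30261131 -0.35915185  0.13012338] [ 0.21410985  0.15451837 -1.22511098]
(array([229, 198,  29,  12, 140], dtype=int32), array([253, 205]), array([0.45273599, 0.00416597]), array([257, 198]), array([0.47835538, 0.02404797]))
196 [(77, 154, 234), (177, 96, 47), (122, 71, 39), (156, 139, 130), (141, 130, 133), (111, 79, 58), (125, 79, 54), (113, 72, 51), (48, 31, 22), (17, 73, 177), (63, 149, 190), (32, 82, 122), (58, 167, 229), (64, 167, 225), (62, 163, 227), (62, 160, 222), (59, 160, 222), (58, 161, 222)]
205 [(48, 168, 242), (120, 100, 85), (128, 77, 50), (119, 79, 54), (123, 79, 57), (125, 82, 59), (122, 78, 52), (135, 84, 57), (42, 30, 30), (20, 56, 122), (34, 94, 151), (50, 144, 199), (63, 170, 234), (59, 160, 222), (64, 163, 224), (61, 161, 226), (63, 163, 224), (58, 161, 222)]
213 [(106, 168, 241), (109, 119, 132), (122, 70, 39), (131, 95, 65), (133, 117, 109), (127, 116, 115), (117, 76, 52), (137, 84, 49), (45, 30, 36), (32, 62, 113), (28, 81, 146), (38, 91, 131), (59, 170, 235), (61, 166, 231), (56, 157, 220), (56, 160, 222), (59, 162, 223), (58, 162, 223)]
black [233 189   4  27  91] [234.5 202.1] [0.4451 0.0643 0.038 ]
black [238 190  18  24 361] [246.5 201.3] [0.4466 0.0383 0.038 ]
a 15.26643598615917
cap 15.27681660899654
b 16.31833910034602
```

Measured after release: the ridge centre is 46 mm from the bridge centre (home is 46 mm), there's no gap at the stop, and the robot is clear.

```bash
python3 -c "
from cell import bot
print(bot.sign_off())"
```

```text
the job is handed in; nothing more can be done
None
```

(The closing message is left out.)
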